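# Push the tube rack into its spot and hold the sprung row pointer out at its mark

### The job

Push the tube rack across the bench, flat on its base, until it stands wholly inside the four tape corners in front of the pointer stand. Then take the pointer by its upright grip post, pull the sprung rod out until the needle is level with the blade of the index rider, and finish while holding it there: do not let go, the spring would take it back. Leave the rider where it is set and the bottle, jar and tip box alone.

Things in the scene. Friction and masses are not known exactly. Their poses are not given: they have to be found in the camera images.
- stand: Fixed pointer stand. Origin on the bench right below the mouth of its level tube (26 mm thick, axis 105 mm up), which runs 155 mm along the stand's +y above a 100 x 130 x 14 mm foot; the rod comes out along -y. An index rail (8 mm wide, top 75 mm up) runs beside the rod, 34 mm to its +x side, from y +85 to -150 mm. z up. Its place and yaw (0.2 rad either way) vary.
- spot (a point): Centre of the taped spot on the bench, 150 mm from the stand's origin along the stand's -y. Four flat white tape corners (seen only, no height) mark a rectangle of 150 mm (stand x) by 120 mm (stand y) inside the tape. Axes as the stand's.
- rack: White tube rack with 24 small capped tubes fixed in it, one loose piece: 120 mm along x, 90 mm along y (too wide to grip), 38 mm high, 48 over the caps, 0.25 to 0.5 kg. Origin: centre of its underside. Starts 130 to 180 mm from the spot on the side away from the stand, up to 40 mm sideways, turned up to 0.3 rad; in the spot its x must lie along the stand's x, either way round.
- pointer: Sprung telescoping rod (12 mm) with a grey plastic head. Origin in the head on the rod's axis, 105 mm up, 40 mm out of the tube's mouth when in (start). An 18 x 18 mm square grip post (sides along stand x, y) stands up to 167 mm above the bench; a 6 mm needle hangs to 66 mm. Slides out along the stand's -y up to 135 mm; the spring draws it in: 3 N at the start plus 80 N/m, 9 to 11 N at the mark.
- grip_center (a point): The place to take hold: on the post's axis, 145 mm above the bench, 22 mm below the post's top.
- needle_tip (a point): Lower end of the needle, on the post's axis, 66 mm above the bench; above the caps of the rack. Axes as the stand's.
- mark (a point): The point on the needle tip's path that is level with the blade of the index rider: bring the needle tip here. The rider is a steel 14 x 16 x 12 mm block with a thumbscrew, clamped on the rail 34 mm to the stand's +x of this point, 73 mm up; its 3 mm thick blade points at the needle's path and ends 7 mm short of it. Set 65 to 100 mm from the needle's start along the stand's -y. Axes as the stand's.
- bottle: Bystander: white plastic bottle, 72 mm diameter, 150 mm tall, standing. Origin at the centre of its underside.
- jar: Bystander: white plastic jar, 48 mm diameter, 75 mm tall, standing. Origin at the centre of its underside.
- tipbox: Bystander: closed tip box, grey with a white lid, 85 x 120 x 50 mm. Origin at the centre of its underside.
Mind the look-alikes: they are no part of the job. What is shaped like the rack but brown, orange or turquoise is not meant.

How it is judged:
By the outcome, as a careful person would: the job done as asked, in the order asked, and still so for the second after the job is handed in, while the arm keeps its last pose, push and grip.
It also fails if it takes over 58 s, if anything falls off the work surface, if the arm or the gripper's body presses on something with over 40 N, if the wrist force passes 120 N, or if a joint passes its speed limit or range.

### The arm

A 6-joint arm with a two-finger parallel gripper is mounted at the origin on the work surface. World frame = base frame: x ahead of the robot, y to its left, z up, the work surface at z = 0. Lengths are in m, angles in rad, forces in N, time in s.
With the tool pointing down it reaches from about 0.4 to 0.925 m from the base axis. Payload 3.4 kg.
Tool frame: the origin (TCP) lies midway between the tips of the shut fingers; the grasp point (between the pads) lies 19 mm behind it; x points along the fingers, z is the direction in which the jaws open and shut, and the axes are right-handed (so a half turn about x gives the same grasp; the last joint's range is limited). The gripper opens to 85 mm and grips with 20 to 120 N. Pads are 22 mm wide; open, the fingers measure 114 mm over their backs; the gripper's body (76 mm by 85 mm) begins 54 mm behind the grasp point. The pads swing forward as they close: fully open they stand 13 mm farther back than shut.
Start: joints at [-1.341, 0.307, 1.506, -0, 1.328, -0.073], TCP at [0.172, -0.549, 0.231] pointing down, gripper open.
Joint ranges: [-3.12, 3.12], [-1.05, 2.28], [0.14, 2.33], [-1.42, 4.57], [0.1, 2.73], [-2.68, 2.68]. Speed limits (rad/s): [2.57, 2.57, 3.14, 3.14, 3.14, 3.14].

### API

Orientations are given as a rotation vector (axis times angle).
In Python, from cell import bot, read_camera, order, spotter gives the robot as it stands.
- The arm moves only by the tool move_arm, never from a script. Its argument "targets" is one flat list of numbers, 7 for each row, row after row: the shift along the world's x, y, z in mm, then the turn, a rotation vector about the world's x, y, z in rad, then the closure in counts, from 0 (fully open) to 255 (shut). In form: [dx, dy, dz, rx, ry, rz, jaw, dx, dy, dz, rx, ry, rz, jaw, ...]. A call has 1 to 5 rows; each row shifts and turns the commanded pose from where the row before left it; what a row does not reach is not made up. A row lasts 1/12 s, in which the tool goes at most 41.7 mm and 7.16 degrees, less where a joint would pass 70% of its speed; a pose out of reach is approached as far as the arm can. A call with a gripper value outside its range is refused whole. The fingers move at their own pace and stop on an object; the grip force is fixed at half the most. Time passes only in rows, so rows that do not move let the fingers close. It gives the time, the measured TCP pose, the force and the opening at its end, in the units of the state.
- bot.sense(): the state, without advancing time (a new reading comes with each control period).
- read_camera(name): name is "scene" or "top" or "wrist"; returns a dict with "pixels" (384x512x3 uint8, red, green, blue), "depth" (384x512 float32, m along the optical axis (not along the pixel's ray), 0 where there is no reading), "mtx" (3x3 intrinsics, pixels), "R" (3x3) and "t" (3): a world point X has camera coordinates R X + t; the wrist camera has in their place "tool_from_camera" (4x4, takes a point from camera to tool coordinates, whose origin is the TCP and whose axes are the tool frame's). Camera axes: x right, y down, z forward; pixel columns grow to the right and rows downward; lengths in m; the calibration is good to about 2 mm. A picture is of the moment at which its call begins: read the wrist's pose just before it.
- order.job_done(): hands the job in, once; it reports no verdict.
Trained networks look in a picture, given as the dict that the camera call returned (one of the last four; its "shot" number tells which), for a name from the list of things; names that differ only in an ending like _2 or _b are one class to them, and where a whole thing is asked for, a point or a joint stands for the part that bears it (a point fixed in the world has none). Each returns a list of dicts, best first, with "confidence" (0 to 1); they miss things now and then, are a little off and sometimes report something else, mostly with a low value. They report only what shows in the picture. A call takes as long as a camera call. They do not tell look-alikes from the thing itself.
- spotter.search_frame(picture, label): "position" ([row, column] in pixels, amid what is visible of it).
- spotter.trace(picture, label): "pixels" (384x512 bool, what is visible of it) and "position" ([row, column] in pixels, amid what is visible of it).
The state is a dict: "time": time; "joints": joint angles; "dq": joint speeds; "joint_torque": joint torques, N m; "ee_pos": TCP position; "orientation": TCP orientation; "force": force on the tool from outside, world axes, zero at the start; "moment": the same for the moment, N m; "width": finger opening in m.
Only numpy, scipy, OpenCV 4.12 (cv2) and the standard library are available. Lean on these libraries where they do the work, as an engineer would, in place of code of your own. Each camera call takes 0.05 s, during which the arm holds its last target.

## Working session

There is one attempt and no reset: what is moved stays moved. The work goes in short steps, Python scripts to look and compute and a tool call to move; the robot and the scene stay as the last step left them, time stands still between calls to the robot, and variables do not carry over. Pictures are saved under pics/ and viewed, and the job is handed in when it is done.

Besides the shell and the picture viewer there is one more tool, called as name(argument=value, ...) on one line, values as JSON. move_arm: Moves the arm, as the interface text tells. Its arguments: {"type":"object","properties":{"targets":{"type":"array","items":{"type":"number"}}},"required":["targets"]}

```bash
ls; mkdir -p pics
python3 - <<'E'
from cell import bot, read_camera
import cv2, numpy as np, pickle
s=bot.sense();print({k:np.round(v,3).tolist() for k,v in s.items()})
for n in("scene","top"):
    p=read_camera(n);cv2.imwrite(f"pics/{n}0.png",p["pixels"][:,:,::-1]);pickle.dump(p,open(f"{n}0.pkl","wb"))
    print(n,p["mtx"],p["R"],p["t"])
E
```

```text
pics
{'time': 0.0, 'joints': [-1.341, 0.308, 1.508, 0.0, 1.328, -0.074], 'dq': [-0.0, -0.0, 0.0, 0.002, 0.001, -0.0], 'joint_torque': [0.002, -45.755, -25.191, 0.0, 0.013, 0.0], 'ee_pos': [0.172, -0.548, 0.23], 'orientation': [0.984, 1.339, -0.982], 'force': [0.012, -0.441, -0.141], 'moment': [-0.032, 0.042, -0.011], 'width': 0.085}
scene [[368.95429783   0.         256.7348461 ]
 [  0.         368.95429783 188.24404692]
 [  0.           0.           1.        ]] [[-0.57623324  0.8172689  -0.00517623]
 [ 0.58380558  0.40717608 -0.7024092 ]
 [-0.57194956 -0.40777344 -0.71175454]] [ 0.26094843 -0.29836702  1.40108954]
top [[451.20984202   0.         250.71986339]
 [  0.         451.20984202 186.80942804]
 [  0.           0.           1.        ]] [[-1.68979482e-04 -9.99947957e-01  1.02007199e-02]
 [-9.91984166e-01 -1.12136841e-03 -1.26357261e-01]
 [ 1.26362123e-01 -1.01403044e-02 -9.91932351e-01]] [0.08814261 0.56140357 1.18910095]
```

View pics/scene0.png

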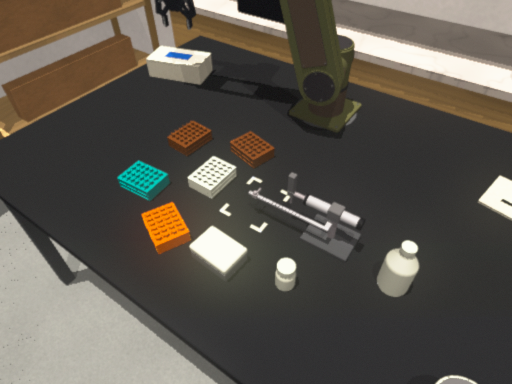

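View pics/top0.png

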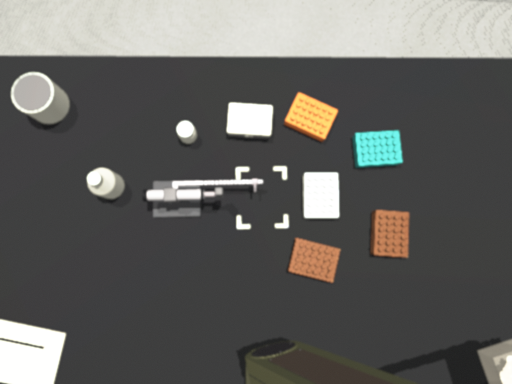

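Look-alikes for the rack: white rack (scene 212,176; top 321,195), white tip box (top 250,120), and brown, orange and turquoise racks (top 315,260; 391,233; 312,116; 378,148). I choose the white one with caps, next to the tape. I'll check it in a crop and measure.

```bash
cat > h.py <<'E'
import numpy as np, cv2, pickle
def plane(p,rc,z):
    rc=np.atleast_2d(rc).astype(float)
    d=np.c_[rc[:,1],rc[:,0],np.ones(len(rc))]@np.linalg.inv(p["mtx"]).T
    dw=d@p["R"]; c=-p["R"].T@p["t"]
    s=(z-c[2])/dw[:,2]
    return c+dw*s[:,None]
def cloud(p):
    r,c=np.indices(p["depth"].shape)
    d=np.stack([c,r,np.ones_like(r)],-1)@np.linalg.inv(p["mtx"]).T*p["depth"][...,None]
    return (d-p["t"])@p["R"]
def proj(p,X):
    q=(np.atleast_2d(X)@p["R"].T+p["t"])@p["mtx"].T
    return q[:,:2]/q[:,2:]
E
python3 - <<'E'
from h import *
p=pickle.load(open("top0.pkl","rb"))
im=p["pixels"][:,:,::-1]
cv2.imwrite("pics/topcrop.png",cv2.resize(im[140:250,140:350],None,fx=3.8,fy=3.8,interpolation=cv2.INTER_CUBIC))
s=pickle.load(open("scene0.pkl","rb"))
cv2.imwrite("pics/scrop.png",cv2.resize(s["pixels"][140:265,170:375,::-1],None,fx=3.9,fy=3.9,interpolation=cv2.INTER_CUBIC))
W=cloud(p)
g=p["pixels"].min(2)
# tape: bright, z~0
m=(g>120)&(abs(W[...,2])<0.012)
m[:, :225]=0;m[:,300:]=0;m[:155]=0;m[240:]=0
n,l,st,ce=cv2.connectedComponentsWithStats(m.astype(np.uint8))
for i in range(1,n):
    if st[i,4]>8: print(st[i],ce[i],plane(p,ce[i][::-1],0).round(4))
# rack
m=(g>110)&(W[...,2]>0.025)&(W[...,2]<0.06)
n,l,st,ce=cv2.connectedComponentsWithStats(m.astype(np.uint8))
for i in range(1,n):
    if st[i,4]>200:
        q=W[l==i]; rc=np.argwhere(l==i)
        P=plane(p,rc,0.038)[:,:2]
        print(st[i],np.percentile(q[:,2],[5,50,95]).round(4),cv2.minAreaRect((P*1000).astype(np.float32)))
# cloud heights for stand
for lo,hi in((0.06,0.085),(0.085,0.13),(0.13,0.19)):
    mm=(W[...,2]>lo)&(W[...,2]<hi); mm[:155]=0;mm[235:]=0;mm[:,140:145]=0;mm[:,:140]=0;mm[:,300:]=0
    q=W[mm]; print(lo,len(q)); 
    if len(q): print(q.min(0).round(3),q.max(0).round(3),q.mean(0).round(3))
E
```

```text
[230 166  34  22 179] [243.5698324  173.66480447] [[0.6029 0.1081 0.    ]]
[273 166  15  14 138] [281.49275362 171.01449275] [[0.6106 0.0017 0.    ]]
[233 183  21   4  38] [243.92105263 183.68421053] [[0.5746 0.107  0.    ]]
[236 215  15  15 142] [241.36619718 223.68309859] [[0.4631 0.1139 0.    ]]
[274 214  15  15 138] [282.88405797 222.56521739] [[ 0.4662 -0.0009  0.    ]]
[ 37  86  30  36 244] [0.0262 0.0429 0.0584] ((783.6171264648438, 627.7628173828125), (52.536277770996094, 105.35366821289062), 61.41996383666992)
[287  94  49  43 516] [0.0355 0.0412 0.0517] ((761.5607299804688, -78.4803237915039), (114.47335052490234, 83.07554626464844), 65.00666809082031)
[ 227  103   45   34 1374] [0.0445 0.0504 0.0545] ((748.7647094726562, 92.88880920410156), (120.60232543945312, 89.8607406616211), 86.48473358154297)
[ 304  173   35   44 1455] [0.0353 0.0404 0.051 ] ((540.6148681640625, -100.57484436035156), (117.0710678100586, 91.64673614501953), 0.022099945694208145)
[481 342  31  42 332] [0.0269 0.0418 0.0583] ((101.07487487792969, -561.6605224609375), (87.19363403320312, 85.52215576171875), 16.869857788085938)
0.06 322
[0.545 0.062 0.069] [0.577 0.293 0.084] [0.568 0.179 0.076]
0.085 735
[0.515 0.075 0.086] [0.575 0.359 0.128] [0.533 0.273 0.116]
0.13 68
[0.527 0.16  0.137] [0.544 0.176 0.173] [0.534 0.168 0.164]
```

View pics/topcrop.png

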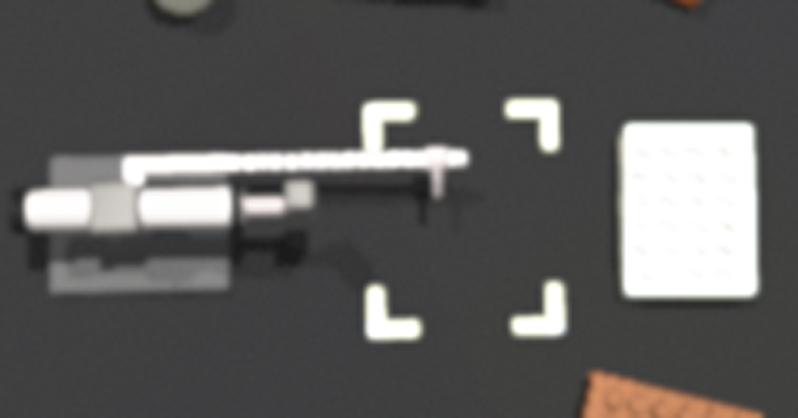

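View pics/scrop.png

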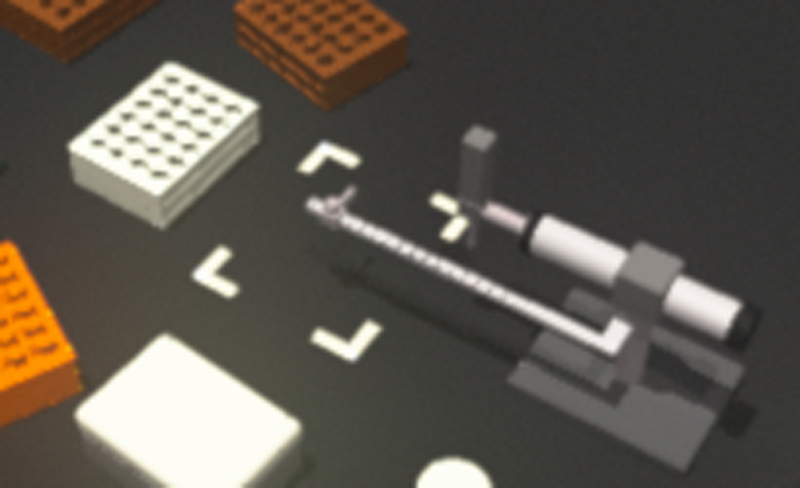

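Run:
```python
from h import *
p=pickle.load(open("top0.pkl","rb"))
cr=np.array([[362,101],[560,98],[566,336],[368,340]])/3.8+140-0.4
C=plane(p,cr[:,::-1],0); print(C.round(4)); c=C.mean(0);print("centre",c.round(4))
for a,b in((1,0),(2,3)): d=C[b]-C[a];print(np.linalg.norm(d),np.arctan2(-d[0],d[1]))
for a,b in((3,0),(2,1)): d=C[b]-C[a];print(np.linalg.norm(d),np.arctan2(d[1],d[0]))
# rail
r=(np.array([[150,165],[465,158]])/3.8+140-.4)
R=plane(p,r[:,::-1],.075);print(R.round(4)); d=R[0]-R[1];print("rail yaw",np.arctan2(-d[0],d[1]))
W=cloud(p);m=(W[...,2]>.069)&(W[...,2]<.084);m[:155]=0;m[235:]=0;m[:,:185]=0;m[:,300:]=0
q=W[m]; q=q[(q[:,0]>.558)];a,b=np.polyfit(q[:,1],q[:,0],1);print("rail fit yaw",-a,"x at y=.1",a*.1+b)
# tube: axis from depth
m=(W[...,2]>.09)&(W[...,2]<.128);m[:155]=0;m[235:]=0;m[:,:140]=0;m[:,300:]=0
q=W[m];q=q[(q[:,1]>.2)&(q[:,1]<.35)];a,b=np.polyfit(q[:,1],q[:,0],1);print("tube fit yaw",-a,"x at",a*.1+b)
# post top
po=plane(p,(np.array([[300,194]])/3.8+140-.4)[:,::-1],.167);print("post",po)
bl=plane(p,(np.array([[437,158],[437,195]])/3.8+140-.4)[:,::-1],.075);print("blade",bl)
rk=plane(p,(np.array([[621,121],[757,123],[759,298],[622,298]])/3.8+140-.4)[:,::-1],.038);print("rack",rk.round(4),rk.mean(0))
for a,b in((1,0),(2,3)): d=rk[b]-rk[a];print(np.linalg.norm(d),np.arctan2(-d[0],d[1]))
for a,b in((3,0),(2,1)): d=rk[b]-rk[a];print(np.linalg.norm(d),np.arctan2(d[1],d[0]))
```

```text
[[ 0.6242  0.1326  0.    ]
 [ 0.6267 -0.0139  0.    ]
 [ 0.4512 -0.0164  0.    ]
 [ 0.4483  0.1275  0.    ]]
centre [0.5376 0.0574 0.    ]
0.1464426432153885 0.016974766372807867
0.1438993170962687 0.020300207230469696
0.17595825866144185 0.029014221548194694
0.1754674950580857 0.01454849474594984
[[0.5661 0.2767 0.075 ]
 [0.5712 0.0592 0.075 ]]
rail yaw 0.023684415734147053
rail fit yaw 0.018472513081045683 x at y=.1 0.5708229541600445
tube fit yaw 0.027045567959253235 x at 0.5370688870627391
post [[0.53512485 0.16743947 0.167     ]]
blade [[0.57121818 0.07861557 0.075     ]
 [0.54544609 0.07864793 0.075     ]]
rack [[ 0.6033 -0.0539  0.038 ]
 [ 0.602  -0.1515  0.038 ]
 [ 0.4767 -0.1498  0.038 ]
 [ 0.4766 -0.0528  0.038 ]] [ 0.53966381 -0.10201223  0.038     ]
0.09759344103195891 -0.013388166857718826
0.0970544071482444 0.00041962692726358773
0.12670185626402644 -0.009247068740755059
0.12536070744462954 -0.013576442600317129
```

Run:
```python
from h import *
from cell import bot
from scipy.spatial.transform import Rotation as R
p=pickle.load(open("top0.pkl","rb"))
for n,rc in dict(turq=[[130,355],[167,353],[166,403]],brown=[[210,373],[256,372]],brown2=[[240,295],[281,335],[247,340]],).items(): print(n,plane(p,rc,.045).round(3))
s=bot.sense();print(R.from_rotvec(s["orientation"]).as_matrix().round(3),s["ee_pos"])
```

```text
turq [[ 0.717 -0.197  0.045]
 [ 0.615 -0.189  0.045]
 [ 0.618 -0.325  0.045]]
brown [[ 0.498 -0.239  0.045]
 [ 0.376 -0.232  0.045]]
brown2 [[ 0.418 -0.029  0.045]
 [ 0.311 -0.133  0.045]
 [ 0.399 -0.148  0.045]]
[[-0.     0.954  0.299]
 [ 0.002  0.299 -0.954]
 [-1.     0.    -0.002]] [ 0.17182248 -0.54805675  0.23047883]
```

move_arm(targets=[24.5,24.7,-5,0,0,0.0859,0,24.5,24.7,-5,0,0,0.0859,0,24.5,24.7,-5,0,0,0.0859,0,24.5,24.7,-5,0,0,0.0859,0,24.5,24.7,-5,0,0,0.0859,0])

```text
time: 0.52
ee_pos: [0.2951, -0.4237, 0.2057]
orientation: [0.652, 1.471, -0.651]
force: [0.5, -0.4, -0.3]
width: 0.0853
```

move_arm(targets=[24.5,24.7,-5,0,0,0.0859,0,24.5,24.7,-5,0,0,0.0859,0,24.5,24.7,-5,0,0,0.0859,0,24.5,24.7,-5,0,0,0.0859,0,24.5,24.7,-5,0,0,0.0859,0])

```text
time: 0.93
ee_pos: [0.4177, -0.3001, 0.1808]
orientation: [0.317, 1.548, -0.317]
force: [-0.1, 0.2, 0.2]
width: 0.0855
```

move_arm(targets=[24.5,24.7,-5,0,0,0.0859,0,24.5,24.7,-5,0,0,0.0859,0,24.5,24.7,-5,0,0,0.0859,0,24.5,24.7,-5,0,0,0.0859,0,24.5,24.7,-5,0,0,0.0859,0])

```text
time: 1.35
ee_pos: [0.5402, -0.1766, 0.1557]
orientation: [-0.02, 1.572, 0.021]
force: [-0.1, -0.6, -0.3]
width: 0.0852
```

Run:
```python
from h import *
from cell import bot, read_camera
from scipy.spatial.transform import Rotation as R
s=bot.sense();M=R.from_rotvec(s["orientation"]).as_matrix();print(M.round(3),s["ee_pos"])
w=read_camera("wrist");print(w["tool_from_camera"].round(3))
T=np.eye(4);T[:3,:3]=M;T[:3,3]=s["ee_pos"];T=T@w["tool_from_camera"]
w["R"]=T[:3,:3].T;w["t"]=-w["R"]@T[:3,3];pickle.dump(w,open("w1.pkl","wb"))
cv2.imwrite("pics/w1.png",w["pixels"][:,:,::-1])
```

```text
[[-0.001 -0.026  1.   ]
 [ 0.     1.     0.026]
 [-1.     0.    -0.001]] [ 0.54016298 -0.17659484  0.155669  ]
[[ 0.001 -0.283  0.959 -0.142]
 [ 0.    -0.959 -0.283  0.072]
 [ 1.     0.001 -0.001 -0.001]
 [ 0.     0.     0.     1.   ]]
```

View pics/w1.png

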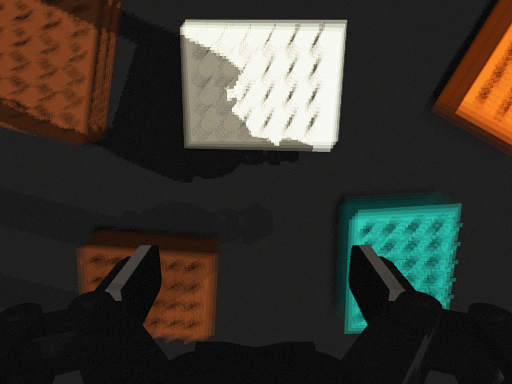

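Run:
```python
from h import *
w=pickle.load(open("w1.pkl","rb"))
rk=plane(w,[[20,346],[22,182],[147,186],[148,334]],.038);print(rk.round(4),rk.mean(0))
W=cloud(w);m=(W[...,2]>.03)&(W[...,2]<.06)&(W[...,1]>-.165)&(abs(W[...,0]-.54)<.085)&(w["pixels"].min(2)>60)
q=W[m][:,:2]*1000;print(cv2.minAreaRect(q.astype(np.float32)))
for n in("top0","scene0"):
    p=pickle.load(open(n+".pkl","rb"));W=cloud(p)
    m=(abs(W[...,0]-.571)<.014)&(abs(W[...,1]-.0786)<.012)&(W[...,2]>.05)
    print(n,W[m].round(3).tolist())
```

```text
[[ 0.6023 -0.0494  0.038 ]
 [ 0.4826 -0.0539  0.038 ]
 [ 0.4824 -0.1454  0.038 ]
 [ 0.6025 -0.143   0.038 ]] [ 0.54245369 -0.09794754  0.038     ]
((540.3379516601562, -101.26296997070312), (119.18179321289062, 89.97932434082031), 0.0370890311896801)
top0 [[0.576, 0.086, 0.082], [0.576, 0.083, 0.082], [0.575, 0.08, 0.087], [0.576, 0.078, 0.084], [0.576, 0.075, 0.08], [0.577, 0.072, 0.076], [0.574, 0.088, 0.078], [0.573, 0.086, 0.084], [0.572, 0.083, 0.09], [0.573, 0.08, 0.083], [0.573, 0.078, 0.086], [0.573, 0.075, 0.086], [0.574, 0.072, 0.078], [0.574, 0.07, 0.075], [0.574, 0.067, 0.075], [0.571, 0.088, 0.078], [0.571, 0.086, 0.082], [0.57, 0.083, 0.087], [0.571, 0.08, 0.082], [0.57, 0.078, 0.086], [0.57, 0.075, 0.086], [0.571, 0.072, 0.079], [0.572, 0.07, 0.074], [0.572, 0.067, 0.075], [0.569, 0.088, 0.073], [0.568, 0.086, 0.079], [0.567, 0.083, 0.088], [0.568, 0.08, 0.083], [0.568, 0.078, 0.084], [0.569, 0.075, 0.079], [0.569, 0.072, 0.077], [0.569, 0.07, 0.074], [0.569, 0.067, 0.073], [0.566, 0.085, 0.078], [0.566, 0.083, 0.078], [0.566, 0.08, 0.077], [0.566, 0.078, 0.078], [0.56
[... 630 characters left out ...]
78], [0.578, 0.08, 0.08], [0.576, 0.082, 0.08], [0.572, 0.082, 0.076], [0.57, 0.084, 0.076], [0.569, 0.087, 0.077], [0.578, 0.07, 0.07], [0.579, 0.074, 0.074], [0.58, 0.078, 0.076], [0.578, 0.08, 0.076], [0.576, 0.082, 0.076], [0.576, 0.085, 0.077], [0.573, 0.086, 0.075], [0.57, 0.087, 0.073], [0.58, 0.071, 0.069], [0.58, 0.075, 0.071], [0.579, 0.077, 0.072], [0.58, 0.081, 0.075], [0.581, 0.085, 0.078], [0.578, 0.086, 0.076], [0.577, 0.089, 0.077], [0.575, 0.09, 0.076], [0.58, 0.075, 0.067], [0.581, 0.079, 0.07], [0.578, 0.08, 0.069], [0.579, 0.084, 0.072], [0.579, 0.087, 0.074], [0.576, 0.088, 0.072], [0.581, 0.082, 0.068], [0.58, 0.084, 0.069], [0.578, 0.087, 0.069], [0.577, 0.089, 0.069]]
```

move_arm(targets=[0,0,-36,0,0,0,75,0,0,-36,0,0,0,75,0,0,-36,0,0,0,75,0,0,-30,0,0,0,75,0,0,-11,0,0,0,75])

```text
time: 1.82
ee_pos: [0.5361, -0.1768, 0.003]
orientation: [-0.014, 1.578, 0.019]
force: [-1.6, 0.2, -0.1]
width: 0.0602
```

```bash
cat > snap.py <<'E'
import sys
from h import *
from cell import bot, read_camera
from scipy.spatial.transform import Rotation as R
for n in sys.argv[2:]:
    s=bot.sense();w=read_camera(n)
    if n=="wrist":
        M=R.from_rotvec(s["orientation"]).as_matrix();T=np.eye(4);T[:3,:3]=M;T[:3,3]=s["ee_pos"];T=T@w["tool_from_camera"]
        w["R"]=T[:3,:3].T;w["t"]=-w["R"]@T[:3,3]
    pickle.dump(w,open(f"{n}{sys.argv[1]}.pkl","wb"));cv2.imwrite(f"pics/{n}{sys.argv[1]}.png",w["pixels"][:,:,::-1])
print({k:np.round(s[k],4).tolist() for k in("time","ee_pos","force","width")})
E
python3 snap.py 2 wrist
```

```text
{'time': 1.8167, 'ee_pos': [0.5361, -0.1768, 0.003], 'force': [-1.5877, 0.1961, -0.0953], 'width': 0.0602}
```

View pics/wrist2.png

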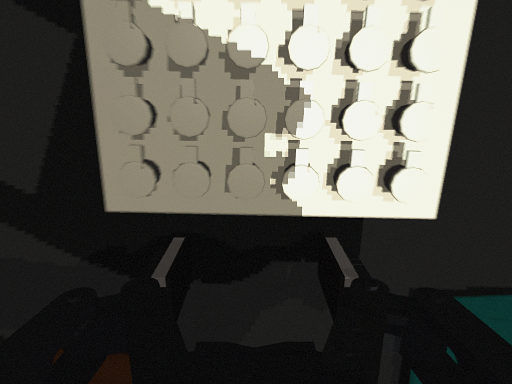

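move_arm(targets=[2,10,1,0,0,0,75,1,12,0,0,0,0,75,0,12,0,0,0,0,75,0,12,0,0,0,0,75,0,12,0,0,0,0,75])

```text
time: 2.28
ee_pos: [0.5437, -0.1192, 0.0101]
orientation: [-0.018, 1.567, 0.016]
force: [-0.3, -2.8, 0.9]
width: 0.0602
```

move_arm(targets=[-0.2,12,0,0,0,0,75,-0.2,12,0,0,0,0,75,-0.2,12,0,0,0,0,75,-0.2,12,0,0,0,0,75,-0.2,10,0,0,0,0,75])

```text
time: 2.7
ee_pos: [0.5412, -0.0607, 0.0083]
orientation: [-0.017, 1.571, 0.017]
force: [0.7, -1.7, 1.7]
width: 0.06
```

```bash
python3 snap.py 3 wrist top scene
```

```text
{'time': 2.8, 'ee_pos': [0.5407, -0.06, 0.008], 'force': [-0.5859, -0.65, -0.3071], 'width': 0.0603}
```

View pics/top3.png

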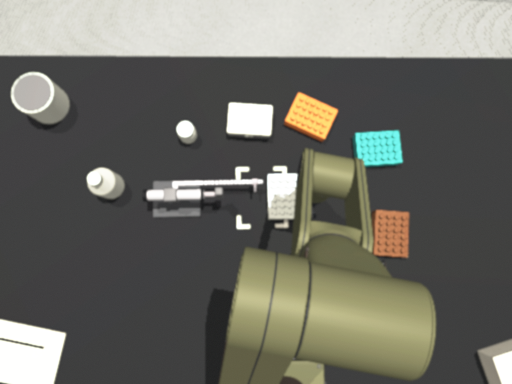

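View pics/wrist3.png

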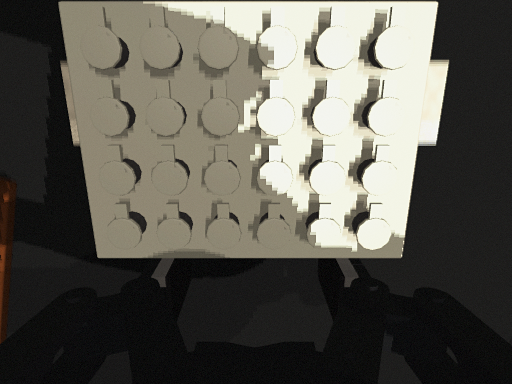

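View pics/scene3.png

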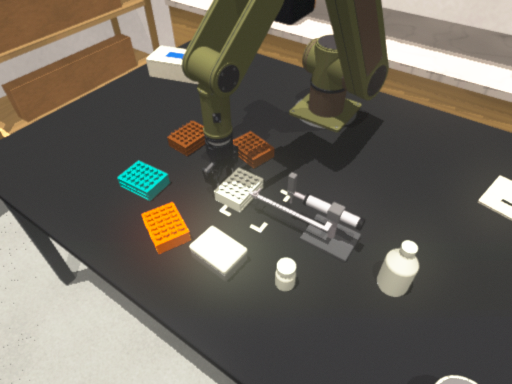

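Run:
```python
from h import *
w=pickle.load(open("wrist3.pkl","rb"))
rk=plane(w,[[258,98],[258,403],[3,437],[3,59]],.038);print(rk.round(4),rk.mean(0))
tp=plane(w,[[60,62],[60,449],[145,72],[145,439]],0);print(tp.round(4))
# top: rack left edge
p=pickle.load(open("top3.pkl","rb"));print(plane(p,[[175,268],[218,268],[175,297]],.038).round(4))
```

```text
[[ 0.4791 -0.0506  0.038 ]
 [ 0.5977 -0.0478  0.038 ]
 [ 0.5948  0.0402  0.038 ]
 [ 0.4772  0.0376  0.038 ]] [ 0.53721176 -0.00513305  0.038     ]
[[ 0.4543  0.0245  0.    ]
 [ 0.623   0.0283  0.    ]
 [ 0.4535 -0.0126  0.    ]
 [ 0.6255 -0.0087  0.    ]]
[[ 0.5934  0.0415  0.038 ]
 [ 0.4766  0.0421  0.038 ]
 [ 0.5935 -0.0374  0.038 ]]
```

move_arm(targets=[-0.3,12,0,0,0,0,75,-0.3,12,0,0,0,0,75,-0.3,12,0,0,0,0,75,-0.3,12,0,0,0,0,75,-0.3,10,0,0,0,0,75])

```text
time: 3.27
ee_pos: [0.5396, -0.0027, 0.0081]
orientation: [-0.017, 1.571, 0.017]
force: [-0.3, -0.8, -1.3]
width: 0.0601
```

move_arm(targets=[0,4,0,0,0,0,75,0,0,0,0,0,0,75])

```text
time: 3.43
ee_pos: [0.5397, 0.0013, 0.0083]
orientation: [-0.018, 1.571, 0.019]
force: [0.2, -0.4, 0.2]
width: 0.06
```

```bash
python3 snap.py 4 wrist top scene
python3 - <<'E'
from h import *
a=pickle.load(open("top4.pkl","rb"))["pixels"][150:240,200:330,::-1];b=pickle.load(open("scene4.pkl","rb"))["pixels"][150:250,190:320,::-1]
f=lambda i:cv2.resize(i,(780,int(i.shape[0]*6)),interpolation=cv2.INTER_CUBIC)
cv2.imwrite("pics/c4a.png",f(a));cv2.imwrite("pics/c4b.png",f(b))
E
```

```text
{'time': 3.5333, 'ee_pos': [0.54, 0.0002, 0.0083], 'force': [0.4608, 0.8532, -0.3268], 'width': 0.0604}
```

View pics/c4a.png

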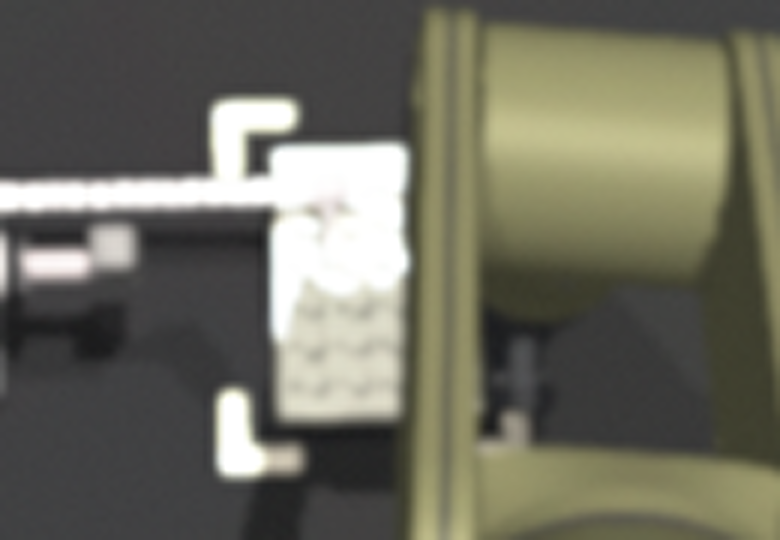

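View pics/wrist4.png

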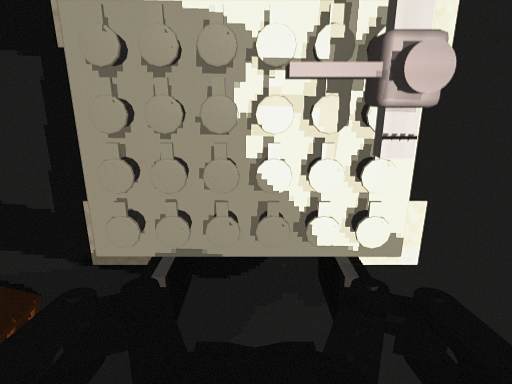

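View pics/c4b.png

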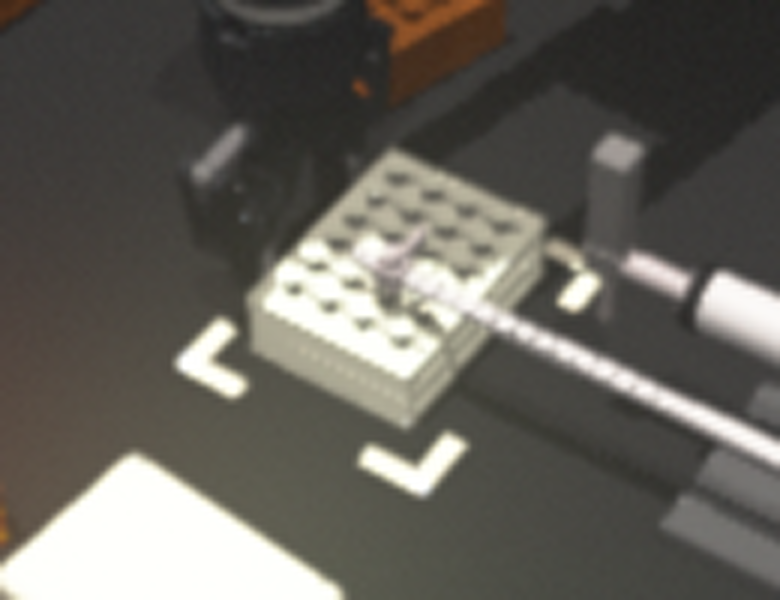

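Run:
```python
from h import *
w=pickle.load(open("wrist4.pkl","rb"))
rk=plane(w,[[257,93],[257,408]],.038);print("near edge z38",rk.round(4)); 
print("near z0?",plane(w,[[257,93],[257,408]],.0).round(4))
tp=plane(w,[[265,93],[265,417],[202,84],[202,427]],0);print("tape",tp.round(4))
p=pickle.load(open("top4.pkl","rb"))
f=lambda x,y:[150+y/6-.4,200+x/6-.4]
print("top lead",plane(p,[f(272,150),f(276,415)],.038).round(4),"tapeouter",plane(p,[f(212,100),f(217,470)],0).round(4),"tape ret",plane(p,[f(298,115),f(303,460)],0).round(4))
# blade
bl=plane(w,[[62,290],[77,290],[62,380],[77,380]],.074);print("blade",bl.round(4))
bl=plane(p,[f(330,205)],.074);print(bl)
```

```text
near edge z38 [[0.4757 0.0118 0.038 ]
 [0.598  0.0148 0.038 ]]
near z0? [[ 0.4549 -0.0089  0.    ]
 [ 0.6186 -0.0049  0.    ]]
tape [[ 0.4543 -0.0136  0.    ]
 [ 0.624  -0.0094  0.    ]
 [ 0.454   0.0212  0.    ]
 [ 0.6232  0.0253  0.    ]]
top lead [[0.5944 0.1042 0.038 ]
 [0.4746 0.1022 0.038 ]] tapeouter [[0.6239 0.1324 0.    ]
 [0.4514 0.1293 0.    ]] tape ret [[0.6169 0.0921 0.    ]
 [0.456  0.0898 0.    ]]
blade [[0.5448 0.0805 0.074 ]
 [0.545  0.0774 0.074 ]
 [0.5647 0.081  0.074 ]
 [0.5652 0.0779 0.074 ]]
[[0.56448926 0.07860529 0.074     ]]
```

move_arm(targets=[0,-20,0,0,0,0,75,0,-10,30,0,0,0,75,0,0,40,0,0,0,75,0,0,40,0,0,0,75,0,0,40,0,0,0,75])

```text
time: 4.0
ee_pos: [0.5394, -0.031, 0.1596]
orientation: [-0.015, 1.572, 0.016]
force: [1.0, 0.9, -0.7]
width: 0.0601
```

move_arm(targets=[0,20,40,0,0,0,75,0,35,40,0,0,0,75,-1,35,0,0,0,0,75,-1,30,0,0,0,0,75,0,0,0,0,0,0,75])

```text
time: 4.42
ee_pos: [0.538, 0.085, 0.2282]
orientation: [-0.016, 1.568, 0.022]
force: [-0.3, -0.4, -0.7]
width: 0.0608
```

```bash
python3 snap.py 5 wrist
```

```text
{'time': 4.4167, 'ee_pos': [0.538, 0.085, 0.2282], 'force': [-0.2599, -0.3769, -0.6583], 'width': 0.0608}
```

View pics/wrist5.png

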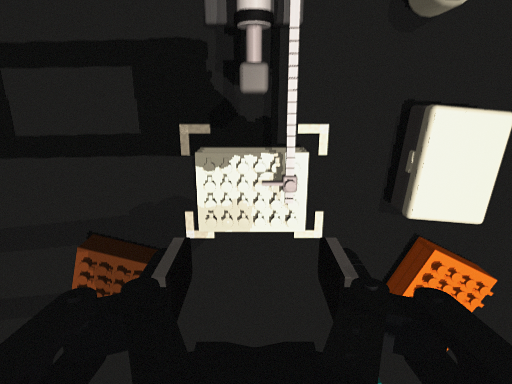

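Run:
```python
from h import *
w=pickle.load(open("wrist5.pkl","rb"))
cv2.imwrite("pics/c5.png",cv2.resize(w["pixels"][50:245,160:345,::-1],None,fx=3,fy=3,interpolation=cv2.INTER_CUBIC))
T=plane(w,[[125,180],[125,328],[236,323],[238,186]],0);c=T.mean(0);print("tape",T.round(4),c.round(4))
k=plane(w,[[148,196],[148,308],[232,309],[234,197]],.038);print("rack",k.round(4),k.mean(0).round(4))
po=plane(w,[[63,242],[63,269],[92,242],[92,267]],.167);print("post",po.round(4))
print("blade",plane(w,[[180,262],[185,262]],.074).round(4))
```

```text
tape [[ 0.4516  0.1248  0.    ]
 [ 0.6196  0.1289  0.    ]
 [ 0.6254 -0.0079  0.    ]
 [ 0.4535 -0.0147  0.    ]] [0.5375 0.0578 0.    ]
rack [[0.4759 0.1049 0.038 ]
 [0.5922 0.1077 0.038 ]
 [0.6001 0.0134 0.038 ]
 [0.4744 0.008  0.038 ]] [0.5356 0.0585 0.038 ]
post [[0.5274 0.1759 0.167 ]
 [0.5434 0.1763 0.167 ]
 [0.5277 0.1595 0.167 ]
 [0.5428 0.1599 0.167 ]]
blade [[0.5444 0.0814 0.074 ]
 [0.5445 0.0764 0.074 ]]
```

View pics/c5.png

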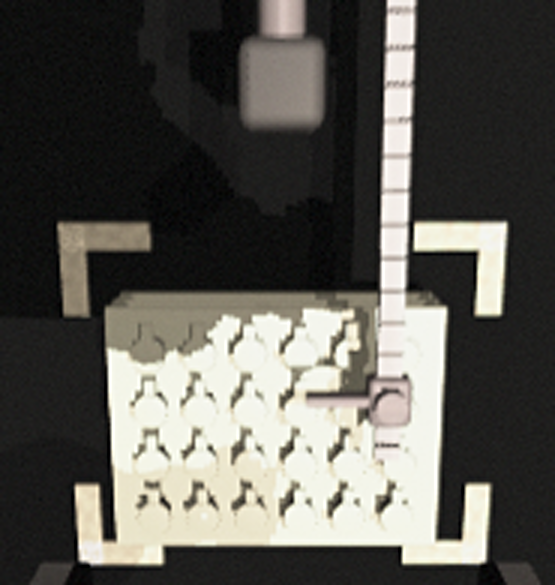

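move_arm(targets=[-1,28,0,0,0,0,75,-1,28,0,0,0,0,75,-1,26.5,0,0,0,0,75,0,0,-30,0,0,0,75,0,0,0,0,0,0,75])

```text
time: 4.88
ee_pos: [0.5322, 0.1626, 0.1928]
orientation: [-0.019, 1.578, 0.016]
force: [-1.9, 0.1, -1.6]
width: 0.0607
```

move_arm(targets=[1,1,-20,0,0,0,75,0,1,-20,0,0,0,75,0,1,-15,0,0,0,75,0,0,-10,0,0,0,75,0,0,0,0,0,0,75])

```text
time: 5.3
ee_pos: [0.5343, 0.1644, 0.1298]
orientation: [-0.017, 1.576, 0.014]
force: [0.1, -0.8, 0.1]
width: 0.0604
```

```bash
python3 snap.py 6 wrist scene
python3 - <<'E'
from h import *
a=pickle.load(open("scene6.pkl","rb"))["pixels"][120:250,190:370,::-1]
cv2.imwrite("pics/c6.png",cv2.resize(a,None,fx=4,fy=4,interpolation=cv2.INTER_CUBIC))
E
```

```text
{'time': 5.35, 'ee_pos': [0.5352, 0.1649, 0.1311], 'force': [-0.7769, 0.0629, -0.3364], 'width': 0.0603}
```

View pics/wrist6.png

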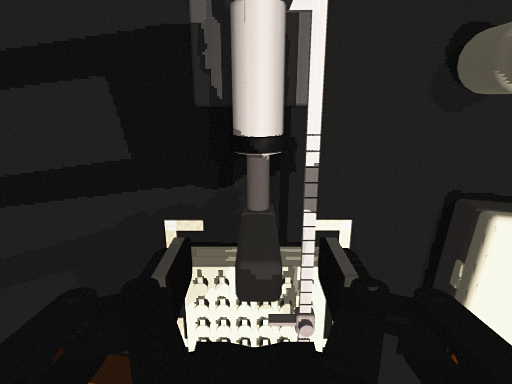

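View pics/c6.png

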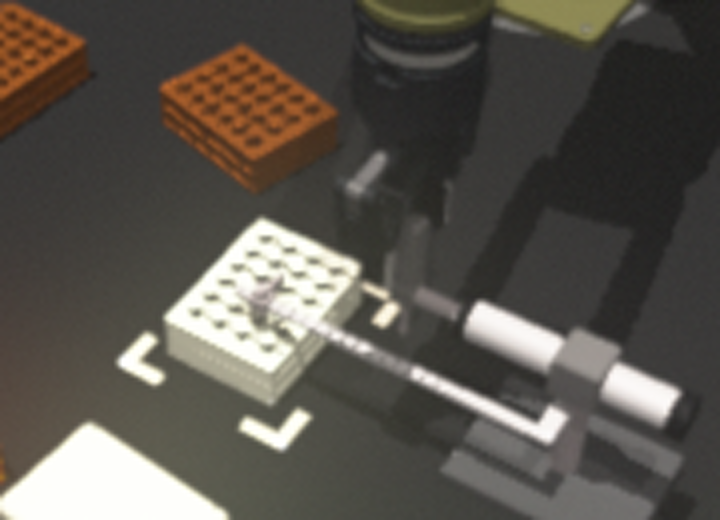

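move_arm(targets=[0,2.5,-4,0,0,0,75,0,0,0,0,0,0,140,0,0,0,0,0,0,255,0,0,0,0,0,0,255,0,0,0,0,0,0,255])

```text
time: 5.82
ee_pos: [0.5357, 0.169, 0.1287]
orientation: [-0.017, 1.571, 0.017]
force: [-0.9, 0.7, 1.3]
width: 0.0175
```

move_arm(targets=[0,0,0,0,0,0,255,0,0,0,0,0,0,255,0,0,0,0,0,0,255])

```text
time: 6.07
ee_pos: [0.5357, 0.169, 0.1286]
orientation: [-0.017, 1.571, 0.017]
force: [-2.3, -0.4, 5.6]
width: 0.0171
```

move_arm(targets=[0.2,-8,0,0,0,0,255,0.2,-10,0,0,0,0,255,0.2,-10,0,0,0,0,255,0.2,-10,0,0,0,0,255,0.2,-10,0,0,0,0,255])

```text
time: 6.48
ee_pos: [0.5368, 0.1228, 0.1287]
orientation: [-0.014, 1.57, 0.02]
force: [-2.4, 7.7, 4.6]
width: 0.0174
```

move_arm(targets=[0.2,-10,0,0,0,0,255,0.2,-10,0,0,0,0,255,0.2,-8,0,0,0,0,255,0.2,-6,0,0,0,0,255,0,0,0,0,0,0,255])

```text
time: 6.9
ee_pos: [0.5376, 0.0887, 0.1286]
orientation: [-0.013, 1.57, 0.019]
force: [-3.4, 9.5, 5.5]
width: 0.0174
```

```bash
python3 snap.py 7 wrist scene top
python3 - <<'E'
from h import *
a=pickle.load(open("scene7.pkl","rb"))["pixels"][150:225,200:300,::-1]
cv2.imwrite("pics/c7.png",cv2.resize(a,None,fx=7.5,fy=7.5,interpolation=cv2.INTER_CUBIC))
E
```

```text
{'time': 7.0, 'ee_pos': [0.5376, 0.0893, 0.1287], 'force': [-1.5955, 9.0777, 5.0052], 'width': 0.0171}
```

View pics/wrist7.png

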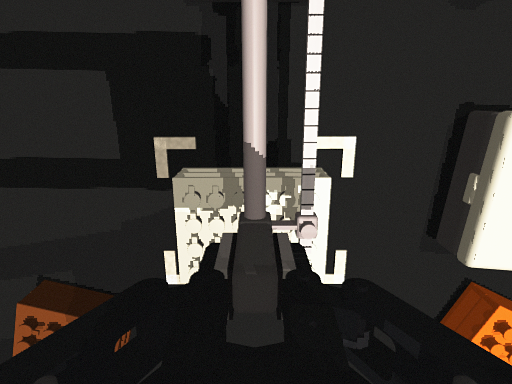

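View pics/c7.png

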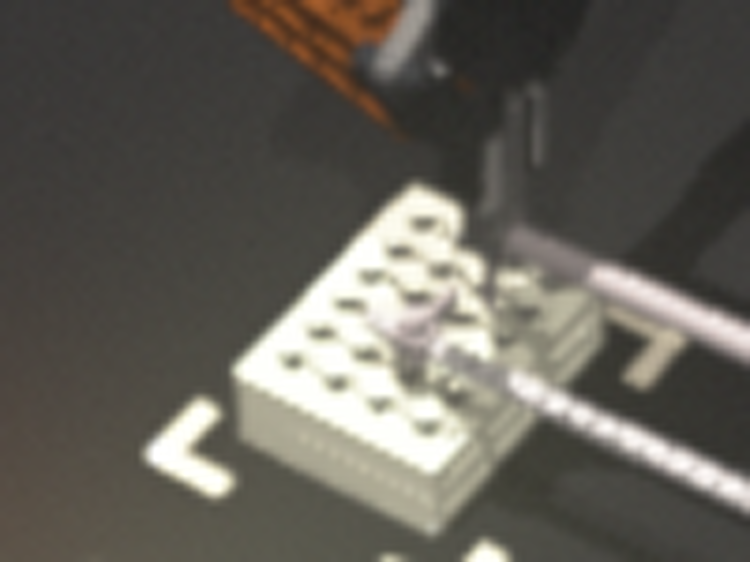

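View pics/top7.png

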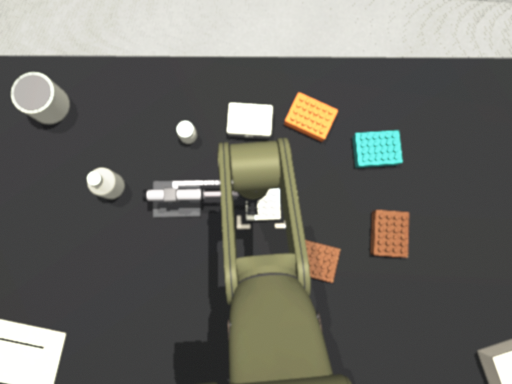

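Run:
```python
from h import *
w=pickle.load(open("wrist7.pkl","rb"))
a=w["pixels"][200:360,190:340,::-1].astype(float)
a=np.clip(255*(a/255)**.5,0,255).astype(np.uint8)
a=cv2.resize(a,None,fx=3.7,fy=3.7,interpolation=cv2.INTER_CUBIC);cv2.imwrite("pics/c7w.png",a)
```

```text
(no output)
```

View pics/c7w.png

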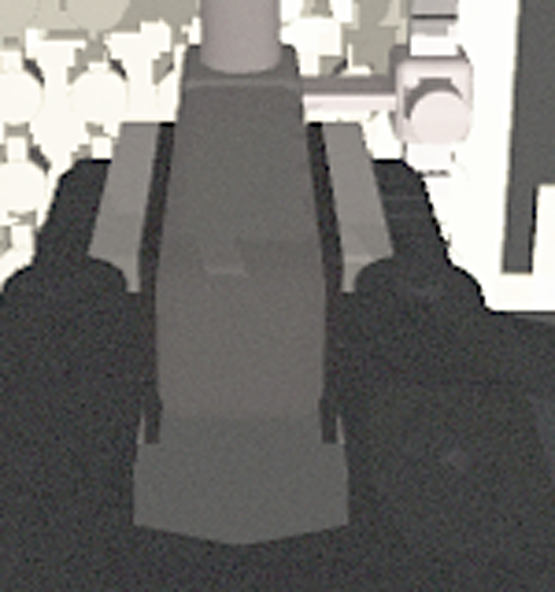

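Run:
```python
from h import *
w=pickle.load(open("wrist7.pkl","rb"))
f=lambda q:((q-[190,200])*3.7).round(0).tolist()
th=.021
def S(x,y,z,o=np.array([.5344,.2074])): return [o[0]+x*np.cos(th)-y*np.sin(th),o[1]+x*np.sin(th)+y*np.cos(th),z]
for d in (.080,.083):
    yc=-.04-d
    for nm,z in(("top",.167),("z.145",.145),("z.111",.111)):
        print(d,nm,f(proj(w,[S(-.009,yc+.009,z),S(.009,yc+.009,z),S(.009,yc-.009,z),S(-.009,yc-.009,z)])))
print("blade(89)",f(proj(w,[S(.007,-.129,.073),S(.027,-.129,.073)])))
bl=plane(w,(np.array([[80,400],[105,400],[80,310],[105,310]])/3.7+[200,190]),.0745);print(bl.round(4))
D=w["depth"]
for r,c in((230,255),(260,255),(290,255),(305,255),(318,255),(330,255),(340,255)): print(r,c,cloud(w)[r,c].round(4))
```

```text
0.08 top [[150.0, 290.0], [332.0, 290.0], [328.0, 444.0], [154.0, 444.0]]
0.08 z.145 [[164.0, 188.0], [318.0, 189.0], [315.0, 324.0], [167.0, 324.0]]
0.08 z.111 [[179.0, 81.0], [303.0, 81.0], [301.0, 194.0], [180.0, 194.0]]
0.083 top [[151.0, 317.0], [331.0, 317.0], [328.0, 469.0], [154.0, 469.0]]
0.083 z.145 [[164.0, 212.0], [318.0, 212.0], [315.0, 345.0], [167.0, 345.0]]
0.083 z.111 [[179.0, 100.0], [303.0, 100.0], [301.0, 212.0], [181.0, 212.0]]
blade(89) [[280.0, 96.0], [391.0, 96.0]]
[[0.5653 0.0827 0.0745]
 [0.5655 0.0779 0.0745]
 [0.5493 0.0824 0.0745]
 [0.5495 0.0776 0.0745]]
230 255 [0.5366 0.0979 0.1254]
260 255 [0.5367 0.0974 0.1548]
290 255 [0.5368 0.0914 0.1667]
305 255 [0.5369 0.084  0.1655]
318 255 [ 5.398e-01 -5.020e-02 -3.000e-04]
330 255 [ 0.5401 -0.065  -0.0011]
340 255 [ 5.404e-01 -7.660e-02 -4.000e-04]
```

move_arm(targets=[0.1,-5,0,0,0,0,255,0.1,-4.5,0,0,0,0,255,0,0,0,0,0,0,255,0,0,0,0,0,0,255])

```text
time: 7.38
ee_pos: [0.5378, 0.0802, 0.1286]
orientation: [-0.013, 1.57, 0.02]
force: [-3.4, 9.1, 5.3]
width: 0.0173
```

```bash
python3 snap.py 8 wrist scene
python3 - <<'E'
from h import *
w=pickle.load(open("wrist8.pkl","rb"))
a=w["pixels"][200:360,190:340,::-1].astype(float)
a=np.clip(255*(a/255)**.5,0,255).astype(np.uint8)
a=cv2.resize(a,None,fx=3.7,fy=3.7,interpolation=cv2.INTER_CUBIC);cv2.imwrite("pics/c8w.png",a)
a=pickle.load(open("scene8.pkl","rb"))["pixels"][160:215,220:295,::-1]
cv2.imwrite("pics/c8.png",cv2.resize(a,None,fx=10,fy=10,interpolation=cv2.INTER_CUBIC))
W=cloud(w)
m=(abs(W[...,0]-.5375)<.006)&(W[...,2]>.112)&(W[...,2]<.16);q=W[m];print("front face",len(q),np.median(q[:,1]),q[:,1].std())
m=(abs(W[...,0]-.555)<.007)&(W[...,2]>.066)&(W[...,2]<.079)&(abs(W[...,1]-.08)<.01);q=W[m];print("blade",len(q),q.mean(0),q[:,1].min(),q[:,1].max())
E
```

```text
{'time': 7.4333, 'ee_pos': [0.5378, 0.0803, 0.1287], 'force': [-2.8871, 9.7079, 6.4151], 'width': 0.0173}
front face 1194 0.08912850487215122 0.0033644974654899007
blade 194 [0.55498049 0.07998948 0.07429502] 0.07778618387896609 0.08120125944531363
```

View pics/c8w.png

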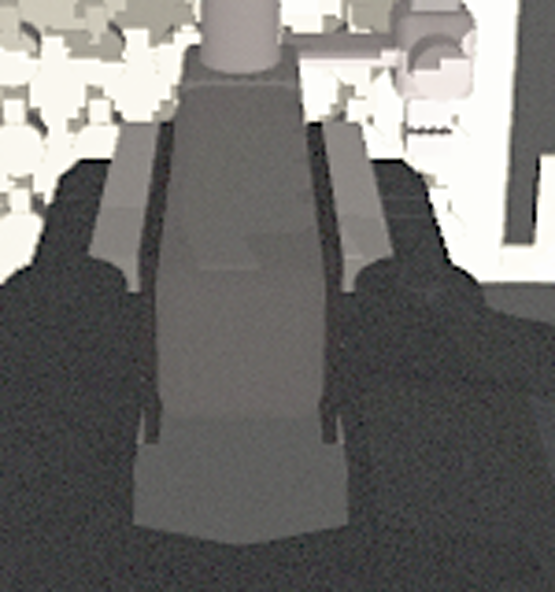

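View pics/c8.png

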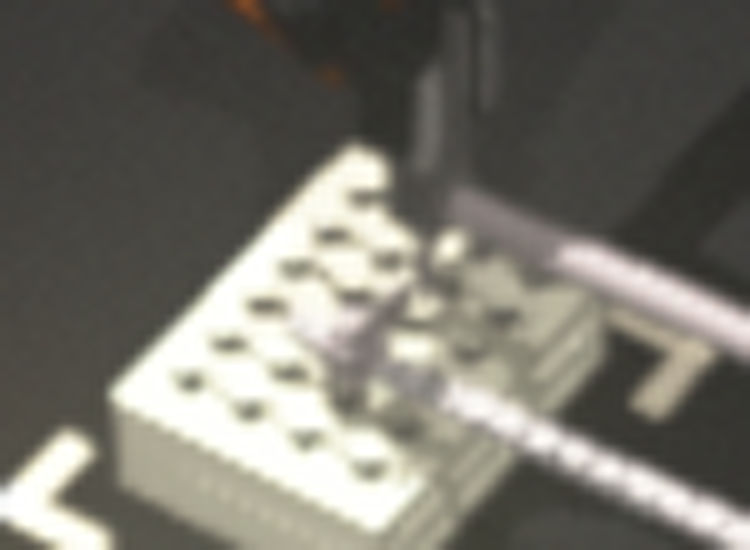

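Run:
```python
from h import *
for n in("wrist7","wrist8"):
    w=pickle.load(open(n+".pkl","rb"));W=cloud(w)
    for lo,hi in((.098,.110),(.112,.122),(.122,.132),(.132,.142),(.142,.152),(.152,.162)):
        m=(abs(W[...,0]-.5375)<.007)&(W[...,2]>lo)&(W[...,2]<hi)&(W[...,1]<.105);q=W[m][:,1];print(n,lo,len(q),np.percentile(q,[25,50,75]).round(4) if len(q) else 0)
p=pickle.load(open("scene8.pkl","rb"))
f=lambda q:((q-[220,160]+.5)*10-.5).round(0).tolist()
th=.021
def S(x,y,z,o=np.array([.5344,.2074])): return [o[0]+x*np.cos(th)-y*np.sin(th),o[1]+x*np.sin(th)+y*np.cos(th),z]
for d in(.086,.089,.092):
  print(d,"needle",f(proj(p,[S(0,-.04-d,.066),S(0,-.04-d,.09)])),"blade",f(proj(p,[S(.007,-.04-d,.073),S(.027,-.04-d,.073)])))
```

```text
wrist7 0.098 264 [0.0982 0.1005 0.103 ]
wrist7 0.112 190 [0.0973 0.0975 0.0977]
wrist7 0.122 227 [0.0974 0.0976 0.0978]
wrist7 0.132 288 [0.0974 0.0976 0.0978]
wrist7 0.142 348 [0.0974 0.0976 0.0978]
wrist7 0.152 431 [0.0974 0.0976 0.0979]
wrist8 0.098 479 [0.0922 0.0965 0.1009]
wrist8 0.112 183 [0.0888 0.089  0.0892]
wrist8 0.122 237 [0.0889 0.0891 0.0893]
wrist8 0.132 282 [0.0889 0.0891 0.0893]
wrist8 0.142 351 [0.0889 0.0891 0.0893]
wrist8 0.152 430 [0.0889 0.0891 0.0894]
0.086 needle [[436.0, 294.0], [437.0, 232.0]] blade [[422.0, 291.0], [381.0, 335.0]]
0.089 needle [[427.0, 290.0], [428.0, 227.0]] blade [[413.0, 287.0], [372.0, 331.0]]
0.092 needle [[418.0, 285.0], [418.0, 223.0]] blade [[404.0, 283.0], [363.0, 326.0]]
```

Run:
```python
from h import *
p=pickle.load(open("scene8.pkl","rb"))
a=p["pixels"][172:202,245:275,::-1]
cv2.imwrite("pics/c8z.png",cv2.resize(a,None,fx=20,fy=20,interpolation=cv2.INTER_NEAREST))
```

```text
(no output)
```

View pics/c8z.png

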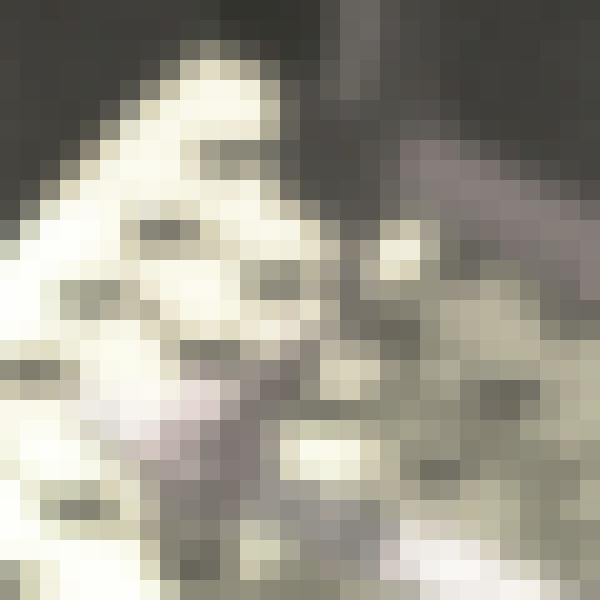

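move_arm(targets=[0,-0.8,0,0,0,0,255,0,0,0,0,0,0,255,0,0,0,0,0,0,255,0,0,0,0,0,0,255,0,0,0,0,0,0,255])

```text
time: 7.9
ee_pos: [0.5378, 0.0797, 0.1286]
orientation: [-0.013, 1.57, 0.021]
force: [-1.6, 9.9, 5.3]
width: 0.0175
```

```bash
python3 snap.py 9 wrist scene
python3 - <<'E'
from h import *
w=pickle.load(open("wrist9.pkl","rb"));W=cloud(w)
m=(abs(W[...,0]-.5375)<.007)&(W[...,2]>.112)&(W[...,2]<.16)&(W[...,1]<.095);print("post c",np.median(W[m][:,1])-.009)
m=(abs(W[...,0]-.555)<.007)&(W[...,2]>.0735)&(W[...,2]<.079)&(abs(W[...,1]-.08)<.01);q=W[m][:,1];print("blade",np.percentile(q,[2,50,98]))
k=plane(w,[[0,0]],0)
a=w["pixels"][:,:,::-1];print(a.shape)
E
```

```text
{'time': 7.95, 'ee_pos': [0.5378, 0.0797, 0.1286], 'force': [-3.278, 10.8957, 5.4179], 'width': 0.0174}
post c 0.0795616524075927
blade [0.07750813 0.07975985 0.08093723]
(384, 512, 3)
```

View pics/wrist9.png

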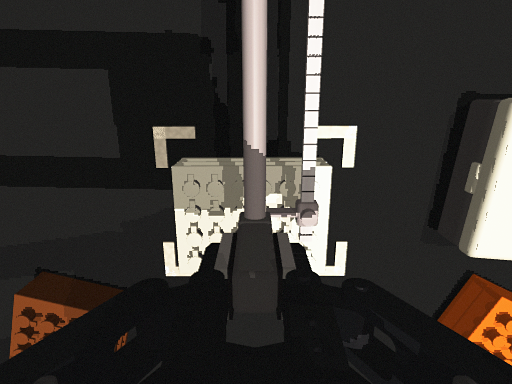

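View pics/scene9.png

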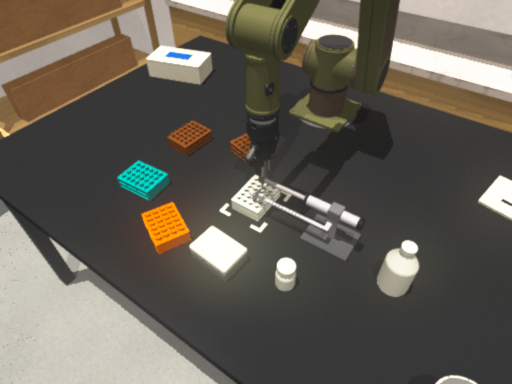

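The wrist view shows the rack inside all four tape corners. The post is held at y = 0.0796 and the blade is at about 0.0793, so I'm handing in now.

```bash
python3 -c "
from cell import order,bot
print(order.job_done());print(bot.sense()['time'])"
```

```text
the job is handed in; nothing more can be done
None
the job is handed in; nothing more can be done
```

The job is handed in at about 8 s of the 58 s allowed. The rack is in the taped spot, and the arm is still holding the pointer level with the rider's blade.

- **Rack:** I pushed the white rack about 160 mm with both fingertips low on its far side. After the push, the wrist camera put its centre within about 2 mm of the spot's centre. The gaps to the tape were about 11 to 17 mm on all sides, and its yaw matched the stand's to within about 0.02 rad. A last wrist view showed it still inside the four corners.
- **Pointer:** I gripped the post across its x faces and pulled it out about 89 mm. The final readings were post axis y = 0.0796 m and blade about 0.0793 m, so the needle should be level to about 0.5 mm. The spring pull read 10 to 11 N and the finger opening 17.4 mm, so the post was firmly held.
- **Checks that differed:**
  - The top and wrist cameras disagreed by up to 4 mm on where the near tape edge is, but the rack is inside it on either reading.
  - The two cameras' estimates of the remaining pull differed by about 1 mm.
  - The needle tip is hidden in the wrist view. I took its position from the post's front face, and a coarse scene view (about 3 mm per pixel) agreed.
- **Other items:** the rider, bottle, jar and tip box were not touched.

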